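# Hang the battery carrier and load it

## Task

Hang the empty battery carrier on the cleat of the bench stand, rear strip hooked behind the cleat and bumpers resting on the board, and let go; then push every good battery pack (yellow bands) from the front into a bay of its own until it clicks home behind the sprung ball. Stand the faulty pack (red) upright in the red tray, and leave the other things on the bench where they are.

Things in the scene. Friction and masses are not known exactly. Their poses are not given: they have to be found in the camera images.
- carrier: loose battery carrier, 0.8 kg: blue back plate 220 mm wide (y), 80 high; four open-fronted bays. Origin under the floor below the bays' middle; +x to its rear, z up. Floor 6 mm thick, x -55 (open lip) to 31. Bays 40 wide, pitch 52, between 12 mm walls (top z 34, round noses from x -26). Plate front (stop) x 25.5, rear x 31. Balance point near x 21, z 39. Starts on the bench, rear towards the stand.
- carrier_tab (a point): middle of the yellow hand tab on the carrier's back plate, at carrier (28, 0, 98) mm: 10 mm thick (x), 60 wide (y), z 80 to 116; grip from above across the 10 mm. Behind the plate a 180 mm wide, 4 mm thick aluminium strip slopes down rearwards, 55 degrees from level, from (x 31, z 76) to (x 48, z 51); two rubber bumpers low down (z 9) reach back to x 57.
- stand: fixed grey steel board on a foot, 320 mm wide (y), 121 high, 12 thick. Origin on the bench at the foot of its front face; front faces its -x. On the front a 300 mm wide, 4 mm thick aluminium cleat leans out 55 degrees from level; its free upper edge is 18 mm before the board and 113 above the bench: board and cleat form a V, open upwards. The carrier's strip goes down into this V, between cleat and board.
- cleat_seat (a point): point 57 mm before the board at mid-width, 55 mm above the bench, stand's axes (x into the board): the carrier's origin comes here, axes alike, when it hangs home, strip on the cleat and bumpers on the board. It may hang up to 50 mm to either side (y). Lower it from 25 mm or more above; the strip's tip clears the cleat's edge within 5 mm fore and aft.
- tray: fixed red quarantine tray 110 (x) x 90 (y) x 30 mm, walls and floor 4 mm, origin at the centre of its underside.
- pack0: good battery pack, black with yellow bands and grey rail, may be absent. Stands upright; origin at its underside's centre, z up. Bottom-heavy body 50 (x) x 37.5 (y) x 36 mm, rounded upright edges, an upright groove in the middle of each long side. On top a rail 42 (x) x 18 (y), z 36 to 60, to be gripped across the 18. About 220 g. Goes in lengthwise (x along carrier x), either end first.
- pack1: good battery pack like pack0; may be absent
- pack2: good battery pack like pack0; may be absent
- pack3: good battery pack like pack0; may be absent
- bad_pack: faulty battery pack: shape, size and origin as pack0, but with red bands and a red rail; always present
- bay0 (a point): on the floor of bay 0 (at carrier (0, -78, 6) mm): a pack's origin comes here when it is fully home against the back plate. Axes as the carrier's: packs slide in towards +x from the open front, over the lip.
- bay1 (a point): on the floor of bay 1 (at carrier (0, -26, 6) mm): a pack's origin comes here when it is fully home against the back plate. Axes as the carrier's: packs slide in towards +x from the open front, over the lip.
- bay2 (a point): on the floor of bay 2 (at carrier (0, 26, 6) mm): a pack's origin comes here when it is fully home against the back plate. Axes as the carrier's: packs slide in towards +x from the open front, over the lip.
- bay3 (a point): on the floor of bay 3 (at carrier (0, 78, 6) mm): a pack's origin comes here when it is fully home against the back plate. Axes as the carrier's: packs slide in towards +x from the open front, over the lip.
- ball0 (a joint): sprung steel ball, radius 7 mm, in the -y wall of bay 0, 18 mm over the bay's floor, beside the middle of a pack that is home. Value in m: 0 = stands out 5 mm into the bay, 0.0065 = fully pressed in; 4 N plus 2 N per mm. A pack going in (10 to 15 N) rides it back 3 to 5 mm; it springs out into the pack's groove, under 0.0015, when the pack is home.
- ball1 (a joint): the sprung ball of bay 1, as ball0
- ball2 (a joint): the sprung ball of bay 2, as ball0
- ball3 (a joint): the sprung ball of bay 3, as ball0
- bearing: bystander: bright steel bearing ring, 52 mm across, 16 high; origin at its underside
- sleeve: bystander: dark steel bushing, 27 mm across, 30 high, standing beyond the packs; origin at its underside
- hexnut: bystander: steel nut, 24 mm across, 13 high, near the packs; origin at its underside
- wrench: bystander: steel wrench lying flat; origin at its underside
- grease_tin: bystander: green and yellow tin, 72 mm across, 75 high; origin at its underside
- piston: bystander: dark grooved hydraulic piston, 56 mm across, 70 high with its pin; origin at its underside

How it is judged:
On the way:
1. the carrier, still empty, hangs home on the cleat, let go (x of carrier in the frame of cleat_seat between -0.008 and 0.008 m and z of carrier in the frame of cleat_seat between -0.008 and 0.008 m and y of carrier in the frame of cleat_seat between -0.055 and 0.055 m and angle between carrier's own z axis and vertical below 0.12 rad and angle between the x axis of carrier and the x axis of stand, either way round below 0.1 rad and y of bay0 in the frame of cleat_seat below 0 m and distance between each of pack0, pack1, pack2, pack3 and carrier above 0.1 m and contact force between the fingers and carrier below 0.3 N and linear speed of carrier below 0.02 m/s), for 0.3 s.
At the end, for the whole second after the job is handed in: carrier on the cleat (8 mm in height and depth, 55 mm along it, 6 degrees); every good pack present home in its own bay (5 mm) with that ball sprung out into its groove (under 2.5 mm); faulty pack upright on the tray floor; all at rest (x of carrier in the frame of cleat_seat between -0.008 and 0.008 m and z of carrier in the frame of cleat_seat between -0.008 and 0.008 m and y of carrier in the frame of cleat_seat between -0.055 and 0.055 m and angle between carrier's own z axis and vertical below 0.12 rad and angle between the x axis of carrier and the x axis of stand, either way round below 0.1 rad and y of bay0 in the frame of cleat_seat below 0 m and ((x of pack0 in the frame of bay0 between -0.005 and 0.005 m and y of pack0 in the frame of bay0 between -0.005 and 0.005 m and z of pack0 in the frame of bay0 between -0.005 and 0.005 m and value of joint ball0 below 0.0025 m and angle between the z axis of pack0 and the z axis of carrier, either way round below 0.1 rad) or (x of pack0 in the frame of bay1 between -0.005 and 0.005 m and y of pack0 in the frame of bay1 between -0.005 and 0.005 m and z of pack0 in the frame of bay1 between -0.005 and 0.005 m and value of joint ball1 below 0.0025 m and angle between the z axis of pack0 and the z axis of carrier, either way round below 0.1 rad) or (x of pack0 in the frame of bay2 between -0.005 and 0.005 m and y of pack0 in the frame of bay2 between -0.005 and 0.005 m and z of pack0 in the frame of bay2 between -0.005 and 0.005 m and value of joint ball2 below 0.0025 m and angle between the z axis of pack0 and the z axis of carrier, either way round below 0.1 rad) or (x of pack0 in the frame of bay3 between -0.005 and 0.005 m and y of pack0 in the frame of bay3 between -0.005 and 0.005 m and z of pack0 in the frame of bay3 between -0.005 and 0.005 m and value of joint ball3 below 0.0025 m and angle between the z axis of pack0 and the z axis of carrier, either way round below 0.1 rad)) and ((x of pack1 in the frame of bay0 between -0.005 and 0.005 m and y of pack1 in the frame of bay0 between -0.005 and 0.005 m and z of pack1 in the frame of bay0 between -0.005 and 0.005 m and value of joint ball0 below 0.0025 m and angle between the z axis of pack1 and the z axis of carrier, either way round below 0.1 rad) or (x of pack1 in the frame of bay1 between -0.005 and 0.005 m and y of pack1 in the frame of bay1 between -0.005 and 0.005 m and z of pack1 in the frame of bay1 between -0.005 and 0.005 m and value of joint ball1 below 0.0025 m and angle between the z axis of pack1 and the z axis of carrier, either way round below 0.1 rad) or (x of pack1 in the frame of bay2 between -0.005 and 0.005 m and y of pack1 in the frame of bay2 between -0.005 and 0.005 m and z of pack1 in the frame of bay2 between -0.005 and 0.005 m and value of joint ball2 below 0.0025 m and angle between the z axis of pack1 and the z axis of carrier, either way round below 0.1 rad) or (x of pack1 in the frame of bay3 between -0.005 and 0.005 m and y of pack1 in the frame of bay3 between -0.005 and 0.005 m and z of pack1 in the frame of bay3 between -0.005 and 0.005 m and value of joint ball3 below 0.0025 m and angle between the z axis of pack1 and the z axis of carrier, either way round below 0.1 rad)) and ((x of pack2 in the frame of bay0 between -0.005 and 0.005 m and y of pack2 in the frame of bay0 between -0.005 and 0.005 m and z of pack2 in the frame of bay0 between -0.005 and 0.005 m and value of joint ball0 below 0.0025 m and angle between the z axis of pack2 and the z axis of carrier, either way round below 0.1 rad) or (x of pack2 in the frame of bay1 between -0.005 and 0.005 m and y of pack2 in the frame of bay1 between -0.005 and 0.005 m and z of pack2 in the frame of bay1 between -0.005 and 0.005 m and value of joint ball1 below 0.0025 m and angle between the z axis of pack2 and the z axis of carrier, either way round below 0.1 rad) or (x of pack2 in the frame of bay2 between -0.005 and 0.005 m and y of pack2 in the frame of bay2 between -0.005 and 0.005 m and z of pack2 in the frame of bay2 between -0.005 and 0.005 m and value of joint ball2 below 0.0025 m and angle between the z axis of pack2 and the z axis of carrier, either way round below 0.1 rad) or (x of pack2 in the frame of bay3 between -0.005 and 0.005 m and y of pack2 in the frame of bay3 between -0.005 and 0.005 m and z of pack2 in the frame of bay3 between -0.005 and 0.005 m and value of joint ball3 below 0.0025 m and angle between the z axis of pack2 and the z axis of carrier, either way round below 0.1 rad)) and ((x of pack3 in the frame of bay0 between -0.005 and 0.005 m and y of pack3 in the frame of bay0 between -0.005 and 0.005 m and z of pack3 in the frame of bay0 between -0.005 and 0.005 m and value of joint ball0 below 0.0025 m and angle between the z axis of pack3 and the z axis of carrier, either way round below 0.1 rad) or (x of pack3 in the frame of bay1 between -0.005 and 0.005 m and y of pack3 in the frame of bay1 between -0.005 and 0.005 m and z of pack3 in the frame of bay1 between -0.005 and 0.005 m and value of joint ball1 below 0.0025 m and angle between the z axis of pack3 and the z axis of carrier, either way round below 0.1 rad) or (x of pack3 in the frame of bay2 between -0.005 and 0.005 m and y of pack3 in the frame of bay2 between -0.005 and 0.005 m and z of pack3 in the frame of bay2 between -0.005 and 0.005 m and value of joint ball2 below 0.0025 m and angle between the z axis of pack3 and the z axis of carrier, either way round below 0.1 rad) or (x of pack3 in the frame of bay3 between -0.005 and 0.005 m and y of pack3 in the frame of bay3 between -0.005 and 0.005 m and z of pack3 in the frame of bay3 between -0.005 and 0.005 m and value of joint ball3 below 0.0025 m and angle between the z axis of pack3 and the z axis of carrier, either way round below 0.1 rad)) and x of bad_pack in the frame of tray between -0.035 and 0.035 m and y of bad_pack in the frame of tray between -0.03 and 0.03 m and z of bad_pack in the frame of tray below 0.012 m and angle between bad_pack's own z axis and vertical below 0.2 rad and linear speed of each of carrier, bad_pack, pack0, pack1, pack2, pack3 below 0.02 m/s); the robot touches nothing.
It fails at once if another thing on the bench is shoved away (over 6 cm) (distance of any of bearing, sleeve, hexnut, wrench, grease_tin, piston from where it was at the start of the episode above 0.06 m).
Of pack0, pack1, pack2, pack3 only 2 to 4 are there at a start; the rules pass over those that are not, and their reading is None.
At some moment in a run one of pack0, pack1, pack2, pack3, bad_pack may be knocked a few centimetres aside while the robot is not near it.
It also fails if it takes over 210 s, if anything falls off the work surface, if the arm or the gripper's body presses on something with over 40 N, if the wrist force passes 120 N, or if a joint passes its speed limit or range.

## Robot

A 6-joint arm with a two-finger parallel gripper is mounted at the origin on the work surface. World frame = base frame: x ahead of the robot, y to its left, z up, the work surface at z = 0. Lengths are in m, angles in rad, forces in N, time in s.
With the tool pointing down it reaches from about 0.3 to 1 m from the base axis. Payload 5.1 kg.
Tool frame: the origin (TCP) lies on the centre line of the jaws, within the pads' length; the fingertips stand 8 mm ahead of it and the grasp point (between the pads) lies 11 mm behind it; z points along the fingers, y is the direction in which the jaws open and shut (so a half turn about z gives the same grasp; the last joint's range is limited). The gripper opens to 95 mm and grips with 3 to 60 N. Pads are 20 mm wide; open, the fingers measure 119 mm over their backs; the gripper's body (75 mm by 180 mm) begins 59 mm behind the grasp point.
Start: joints at [-1.397, 0.124, 1.65, -0, 1.367, -0.083], TCP at [0.165, -0.629, 0.196] pointing down, gripper open.
Joint ranges: [-2.61, 2.61], [-1.02, 2.33], [0.03, 2.71], [-1.35, 4.49], [0.32, 2.68], [-2.91, 2.91]. Speed limits (rad/s): [2.57, 2.57, 3.14, 3.14, 3.14, 3.14].

## Interface

Orientations are given as a unit quaternion [x, y, z, w].
In Python, from workcell import arm gives the robot as it stands. The module is installed in compiled form; this text tells all that it offers. Calls block until the motion is done:
- arm.movep(position, orientation): joint-space move of the TCP to a pose.
- arm.servo_line(position, attitude=None, rate=0.15): straight line of the TCP; attitude=None keeps the orientation; rate is the mean speed in m/s.
- arm.goto_joints(angles): joint-space move.
- arm.grip(opening): opening from 0.0 (shut) to 1.0 (fully open); the grip force is fixed at half the most; returns when the fingers have stopped.
- arm.dwell(seconds).
- arm.solve_ik(position, orientation): joint angles nearest the present ones, or None.
- arm.get_state(): the state.
- arm.get_image(name): name is "scene" or "top" or "wrist"; returns a dict with "pixels" (420x560x3 uint8, red, green, blue), "vertical_fov" (degrees; the focal length in pixels is half the picture's height over the tangent of half this angle, whatever the lens; pixels are square), "cx", "cy" (the principal point, pixels), "R" (3x3) and "t" (3): a world point X has camera coordinates R X + t. Camera axes: x right, y down, z forward; pixel columns grow to the right and rows downward; lengths in m; the calibration is good to about 2 mm. The wrist camera is an equidistant fisheye: a pixel r from the principal point sees the ray r / f radians off the axis. A picture is of the moment at which its call begins. There is no depth.
A pose or a line that the arm cannot do raises arm.Unreachable and nothing moves.
- arm.hand_in(): hands the job in, once; it reports no verdict.
The state is a dict: "time_s": time; "q": joint angles; "joint_velocities": joint speeds; "joint_efforts": joint torques, N m; "tool_pos": TCP position; "ee_rot": TCP orientation; "wrist_force": force on the tool from outside, world axes, zero at the start; "torque": the same for the moment, N m; "grip_width": opening from 0.0 (shut) to 1.0 (fully open).
Only numpy, scipy, OpenCV 4.12 (cv2) and the standard library are available. Lean on these libraries where they do the work, as an engineer would, in place of code of your own. Each camera call takes 0.05 s, during which the arm holds its last target. There are 200 camera calls.

## Working session

There is one attempt and no reset: what is moved stays moved. The work goes in short steps, each a Python script; the robot and the scene stay as the last script left them, time stands still between calls to the robot, and variables do not carry over. Pictures are saved under pics/ and viewed, about 12 in all and at most 16, crops included, and the job is handed in when it is done.

```bash
mkdir -p pics
python3 - <<'E'
from workcell import arm
import cv2,pickle
d={}
for n in("scene","top","wrist"):
    i=arm.get_image(n);d[n]=i
    cv2.imwrite(f"pics/a_{n}.png",i["pixels"][:,:,::-1]);print(n,i["vertical_fov"],i["cx"],i["cy"],i["R"],i["t"])
pickle.dump(d,open("a.pkl","wb"));print(arm.get_state())
E
```

```text
scene 52.45387715904886 281.50441860209105 202.60155140772488 [[ 0.70611112  0.70770416  0.02370436]
 [ 0.44682151 -0.41934643 -0.79025256]
 [-0.54932469  0.56859774 -0.61232263]] [-0.38360641 -0.19669401  1.44285506]
top 42.81929048422684 273.4869510775283 214.26319231532526 [[-0.01643015 -0.99982578 -0.00885726]
 [-0.98407356  0.01773819 -0.17687447]
 [ 0.17700077  0.00581013 -0.98419356]] [-0.02033135  0.5798542   1.17215085]
wrist 65.70646984690485 284.25401561933853 208.33989606614736 [[ 0.25362987 -0.96729916 -0.00205506]
 [-0.93632515 -0.24604059  0.25051797]
 [-0.24283145 -0.06161464 -0.96810977]] [-0.64834733 -0.02887156  0.39086655]
{'time_s': 0.15, 'q': array([-1.39658476e+00,  1.24346219e-01,  1.65136845e+00,  6.77648536e-06,
        1.36749033e+00, -8.25908688e-02]), 'joint_velocities': array([ 0.00087835, -0.00220219, -0.00392349,  0.00093646,  0.00041587,
        0.00036245]), 'joint_efforts': array([ 1.37603947e-03, -4.18193901e+01, -3.60469759e+01,  7.76494551e-02,
        4.69023641e-02, -1.09930993e-04]), 'tool_pos': array([ 0.16498013, -0.6281647 ,  0.19497051]), 'ee_rot': array([ 9.91767649e-01,  1.28047963e-01, -3.36036970e-05, -8.05478584e-04]), 'wrist_force': array([-0.27096927, -0.006339  ,  0.86767969]), 'torque': array([-0.0035764 ,  0.02459031,  0.00969911]), 'grip_width': 0.9975404081736239}
```

View pics/a_top.png

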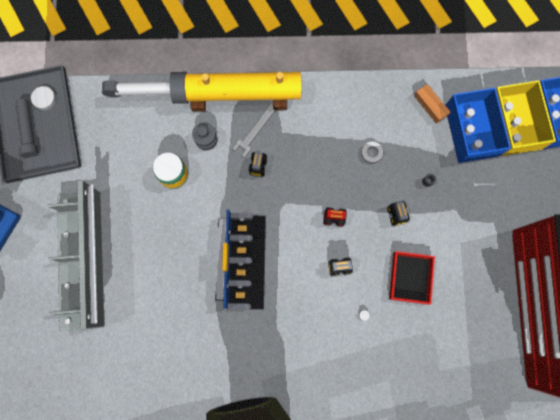

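View pics/a_scene.png

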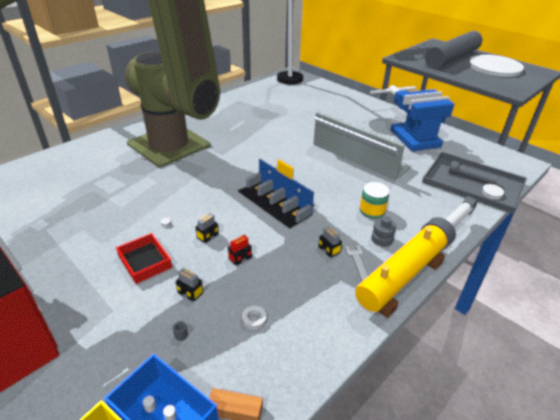

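Top view: stand at left (cleat edge u≈95, v 180–325), carrier (plate u≈228, v 211–308, tab at (225,257)), good packs at (257,164), (399,212) and (342,267), red pack at (335,216), tray at (412,278). The scene view agrees with this: three good packs.

```bash
cat > h.py <<'E'
import numpy as np, cv2
from workcell import arm
from scipy.spatial.transform import Rotation as Ro
def f_(i): return i["pixels"].shape[0]/2/np.tan(np.radians(i["vertical_fov"]/2))
def ray(i,uv,fish):
    x=(np.array(uv,float)-[i["cx"],i["cy"]])/f_(i)
    if fish:
        r=np.linalg.norm(x); d=np.r_[x/max(r,1e-9)*np.sin(r),np.cos(r)]
    else: d=np.r_[x,1]
    R=np.array(i["R"]); return -R.T@np.array(i["t"]), R.T@d
def onz(i,uv,z,fish=False):
    c,d=ray(i,uv,fish); return c+d*(z-c[2])/d[2]
def proj(i,X,fish=False):
    p=np.array(i["R"])@np.array(X)+np.array(i["t"])
    if fish:
        r=np.hypot(p[0],p[1]); a=np.arctan2(r,p[2]); x=p[:2]/r*a
    else: x=p[:2]/p[2]
    return x*f_(i)+[i["cx"],i["cy"]]
def tri(a,b):  # (img,uv,fish) x2
    (c1,d1),(c2,d2)=ray(*a),ray(*b)
    A=np.c_[d1,-d2]; s=np.linalg.lstsq(A,c2-c1,rcond=None)[0]
    p,q=c1+d1*s[0],c2+d2*s[1]; return (p+q)/2,np.linalg.norm(p-q)
def down(yaw):  # tool z down, tool y (jaw axis) direction at world angle yaw+90deg... tool x at angle yaw
    return (Ro.from_euler('z',yaw)*Ro.from_quat([1,0,0,0])).as_quat()
def snap(name):
    i=arm.get_image("wrist"); cv2.imwrite(f"pics/{name}.png",i["pixels"][:,:,::-1]); return i
E
python3 - <<'E'
from h import *
import pickle
d=pickle.load(open("a.pkl","rb"));t=d["top"];w=d["wrist"]
for n,uv,z in [("tab",(225,257),.116),("plateA",(229,211),.08),("plateB",(226,308),.08),("cleatA",(93,183),.113),("cleatB",(101,326),.113),("p",(257,157),.06),("p",(399,207),.06),("p",(341,264),.06),("red",(335,211),.06),("tray",(412,278),0.03),("hexnut",(364,315),.013),("sleeve",(430,180),.03)]: print(n,onz(t,uv,z).round(3))
c,dr=ray(w,(w["cx"],w["cy"]),True); s=arm.get_state()
T=Ro.from_quat(s["ee_rot"]).as_matrix(); print("cam in tool",T.T@(c-s["tool_pos"]),T.T@dr, T.T@np.array(w["R"]).T)
for p in [(0.30,0.1),(0.40,.1),(.4,.25)]:
  for y in (0,np.pi/2,-np.pi/2,np.pi):print(p,y,arm.solve_ik([*p,.4],down(y)))
E
```

```text
tab [0.477 0.074 0.116]
plateA [0.584 0.069 0.08 ]
plateB [0.37  0.076 0.08 ]
cleatA [0.645 0.365 0.113]
cleatB [0.337 0.335 0.113]
p [0.713 0.006 0.06 ]
p [ 0.59  -0.315  0.06 ]
p [ 0.463 -0.179  0.06 ]
red [ 0.583 -0.17   0.06 ]
tray [ 0.431 -0.342  0.03 ]
hexnut [ 0.35  -0.232  0.013]
sleeve [ 0.658 -0.399  0.03 ]
cam in tool [ 0.06973114 -0.00060834 -0.1893212 ] [-2.50652915e-01 -5.27045547e-04  9.68076876e-01] [[-3.69687992e-04 -9.68076949e-01 -2.50652915e-01]
 [ 9.99999831e-01 -2.45416882e-04 -5.27045547e-04]
 [ 4.48706188e-04 -2.50653067e-01  9.68076876e-01]]
(0.3, 0.1) 0 [ 1.51430194e-01 -6.87773081e-01  1.96285193e+00 -4.44089210e-16
  1.86651380e+00  1.72222652e+00]
(0.3, 0.1) 1.5707963267948966 [ 1.51430194e-01 -6.87773081e-01  1.96285193e+00 -4.44089210e-16
  1.86651380e+00  1.51430194e-01]
(0.3, 0.1) -1.5707963267948966 None
(0.3, 0.1) 3.141592653589793 [ 1.51430194e-01 -6.87773081e-01  1.96285193e+00 -4.44089210e-16
  1.86651380e+00 -1.41936613e+00]
(0.4, 0.1) 0 [ 1.14610596e-01 -4.58557539e-01  1.82647589e+00 -4.44089210e-16
  1.77367430e+00  1.68540692e+00]
(0.4, 0.1) 1.5707963267948966 [ 1.14610596e-01 -4.58557539e-01  1.82647589e+00 -4.44089210e-16
  1.77367430e+00  1.14610596e-01]
(0.4, 0.1) -1.5707963267948966 None
(0.4, 0.1) 3.141592653589793 [ 1.14610596e-01 -4.58557539e-01  1.82647589e+00 -4.44089210e-16
  1.77367430e+00 -1.45618573e+00]
(0.4, 0.25) 0 [ 4.44721572e-01 -3.21909137e-01  1.72831780e+00 -4.44089210e-16
  1.73518399e+00  2.01551790e+00]
(0.4, 0.25) 1.5707963267948966 [ 4.44721572e-01 -3.21909137e-01  1.72831780e+00 -4.44089210e-16
  1.73518399e+00  4.44721572e-01]
(0.4, 0.25) -1.5707963267948966 [ 4.44721572e-01 -3.21909137e-01  1.72831780e+00 -4.44089210e-16
  1.73518399e+00 -2.69687108e+00]
(0.4, 0.25) 3.141592653589793 [ 4.44721572e-01 -3.21909137e-01  1.72831780e+00 -4.44089210e-16
  1.73518399e+00 -1.12607476e+00]
```

Run:
```python
from h import *
import pickle
arm.servo_line([0.165,-.63,.35])
D={}
for n,p,y in [("b1",(.50,-.22,.36),0),("b2",(.50,.18,.36),np.pi)]:
    arm.movep(list(p),down(y)); arm.dwell(.2); D[n]=snap(n)
pickle.dump(D,open("b.pkl","wb")); print(arm.get_state()["time_s"])
```

```text
5.7917
```

View pics/b1.png

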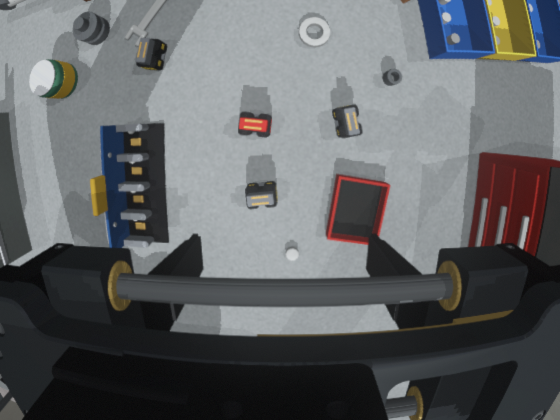

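View pics/b2.png

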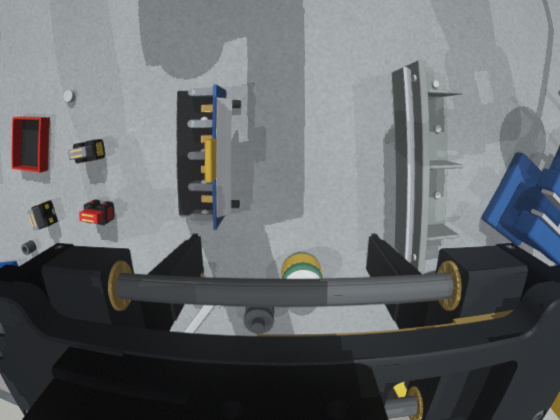

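b1 shows the red pack at (255,124), good packs at (261,194), (347,121) and (150,53), and the tray at (358,209). b2 shows the tab at (209,160) and the stand at u≈390–425. I'll enlarge b2 for edges.

Run:
```python
import cv2
i=cv2.imread("pics/b2.png")
a=cv2.resize(i[75:245,165:255],None,fx=3.4,fy=3.4,interpolation=cv2.INTER_CUBIC);b=cv2.resize(i[75:245,380:470],None,fx=3.4,fy=3.4,interpolation=cv2.INTER_CUBIC)
cv2.imwrite("pics/b2z.png",cv2.hconcat([a,b]))
j=cv2.imread("pics/b1.png");cv2.imwrite("pics/b1z.png",cv2.resize(j[30:250,130:400],None,fx=2.7,fy=2.7,interpolation=cv2.INTER_CUBIC))
```

```text
(no output)
```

View pics/b2z.png

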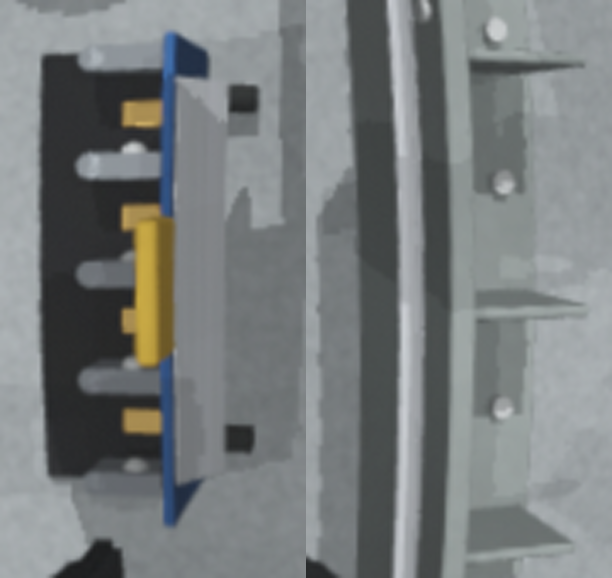

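View pics/b1z.png

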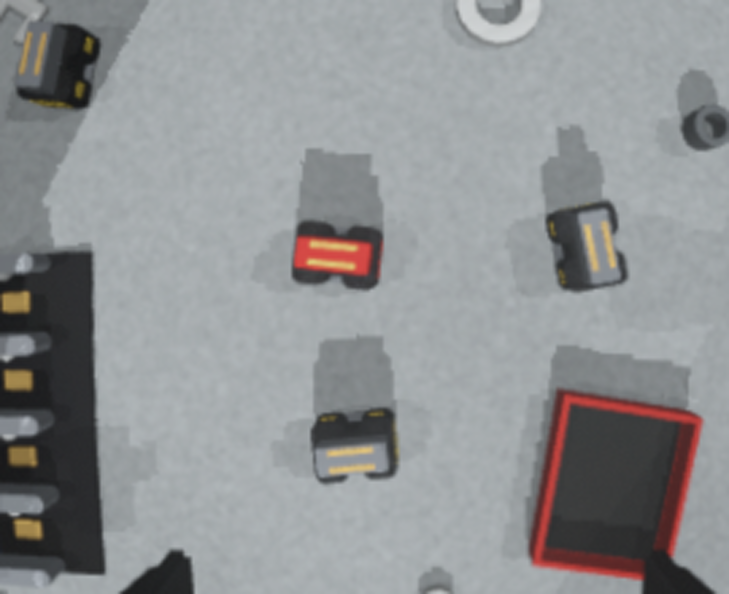

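Run:
```python
from h import *
import pickle
D=pickle.load(open("b.pkl","rb"));i=D["b2"];j=D["b1"]
g=cv2.cvtColor(i["pixels"],cv2.COLOR_RGB2GRAY).astype(float); 
C=[];B=[]
for v in range(80,225,8):
    r=g[v-1:v+2].mean(0)
    u0=390+np.argmax(r[390:409]); w=np.clip(r[u0-3:u0+4]-r[u0-3:u0+4].min(),0,None); cu=(w*np.arange(u0-3,u0+4)).sum()/w.sum()
    d=np.diff(r[u0+4:u0+16]); k=np.argmax(d); bu=u0+4+k+.5
    C.append(onz(i,(cu,v),.113,True));B.append(onz(i,(bu,v),.121,True))
for n,P in(("cleat",C),("board",B)):
    P=np.array(P);f=np.polyfit(P[:,0],P[:,1],1);res=P[:,1]-np.polyval(f,P[:,0]);print(n,"slope",f[0],"y at x=.48",np.polyval(f,.48),"x range",P[0,0],P[-1,0],res.std())
# ends of cleat from top view
z=lambda u,v:(165+u/3.4,75+v/3.4)
a,b=onz(i,z(168,33),.08,True),onz(i,z(170,525),.08,True);print("plate",a,b,"yaw dx/dy",np.arctan2(b[1]-a[1],b[0]-a[0]))
for p in[(136,222),(158,219),(158,366),(137,362)]:print("tab top",onz(i,z(*p),.116,True))
z=lambda u,v:(130+u/2.7,30+v/2.7)
for n,c,e,h in[("red",(332,255),(308,243),(357,249)),("A",(350,459),(330,453),(370,450)),("B",(600,245),(590,225),(602,268)),("C",(33,55),(45,37),(38,74))]:
    P=[onz(j,z(*q),.06,True) for q in(c,e,h)];dd=P[2]-P[1];print(n,P[0].round(4),"ang",np.degrees(np.arctan2(dd[1],dd[0])))
T=[onz(j,z(*q),.03,True) for q in[(562,393),(700,418),(672,578),(533,566)]];print("tray",np.mean(T,0),T)
```

```text
cleat slope 0.06927004296076816 y at x=.48 0.3573701259749908 x range 0.35904366035583135 0.5666012754066339 0.00028501799463422246
board slope 0.06856499471958893 y at x=.48 0.3741767999888499 x range 0.3583246273196466 0.5643581689645335 0.000535776440590003
plate [0.36669771 0.07959788 0.08      ] [0.58446876 0.07317707 0.08      ] yaw dx/dy -0.029475697990447393
tab top [0.44657298 0.07316725 0.116     ]
tab top [0.44567815 0.08223842 0.116     ]
tab top [0.50503008 0.08006226 0.116     ]
tab top [0.50326274 0.07133083 0.116     ]
red [ 0.5721 -0.1735  0.06  ] ang -98.07585376459872
A [ 0.456  -0.1819  0.06  ] ang -85.80843485918658
B [ 0.5789 -0.3227  0.06  ] ang -163.2993972611615
C [0.702  0.0051 0.06  ] ang 170.27542517738817
tray [ 0.4286499  -0.34596525  0.03      ] [array([ 0.48985297, -0.30776282,  0.03      ]), array([ 0.47543007, -0.39641887,  0.03      ]), array([ 0.36976836, -0.38611026,  0.03      ]), array([ 0.37954818, -0.29356905,  0.03      ])]
```

Run:
```python
from h import *
import pickle
y0=np.pi-.030
arm.grip(.45)
arm.movep([.475,.0767,.20],down(y0)); arm.servo_line([.475,.0767,.093]); 
print(arm.get_state()["wrist_force"]); arm.grip(0); s=arm.get_state();print("w",s["grip_width"]*95,s["wrist_force"],s["tool_pos"])
arm.servo_line([.475,.0767,.205]); print(arm.get_state()["wrist_force"])
sx=np.array([-.0686,.9976]); tab=np.array([.488,.3750])+sx*(-57+28-2)/1000
arm.servo_line([*tab,.205],down(np.pi+.0686)); arm.dwell(.3)
i=snap("c1"); pickle.dump(i,open("c.pkl","wb")); s=arm.get_state();print(s["tool_pos"],s["wrist_force"],s["torque"],s["time_s"])
```

```text
[-0.44016625  0.65202952 -0.3431503 ]
w 9.344405771428987 [-0.23987522 -0.8757485   1.59012413] [0.47514395 0.076547   0.09323853]
[-0.26708172 -0.54444712 -8.73055455]
[0.49018083 0.34387705 0.20505743] [ 0.77232731  0.16129211 -8.2647899 ] [ 0.10897608 -0.13036496  0.02062391] 12.275
```

View pics/c1.png

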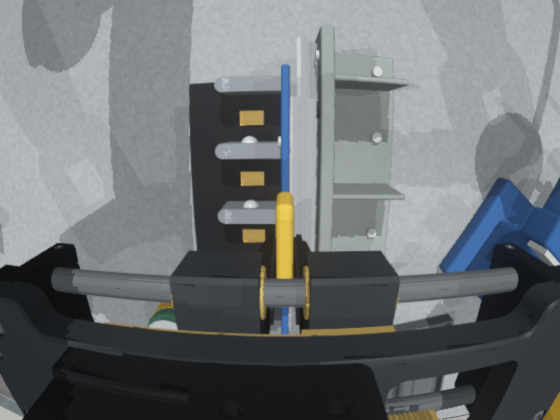

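c1: carrier held parallel to the board, plate u≈286, board front edge u≈318, strip above the V. I'll check the geometry, then lower in steps.

Run:
```python
from h import *
import pickle
i=pickle.load(open("c.pkl","rb"))
for uv in[(318,30),(318,120),(318,230)]:print("board front",onz(i,uv,.121,True), "expected y",.375+(onz(i,uv,.121,True)[0]-.488)*.0688)
for z in (.205,.18,.165,.16,.156,.153,.151,.149,.147):
    p=arm.get_state()["tool_pos"]
    q=[.48987,.34407,z]
    arm.servo_line(q,rate=.05); s=arm.get_state();print(z,s["tool_pos"].round(4),s["wrist_force"].round(1))
    if abs(s["wrist_force"][2]+8.3)>6 or np.abs(s["wrist_force"][:2]).max()>12: break
```

```text
board front [0.33406381 0.36207539 0.121     ] expected y 0.36440919019981954
board front [0.41228844 0.36723587 0.121     ] expected y 0.36979104479151276
board front [0.50794943 0.37560415 0.121     ] expected y 0.3763725204558878
0.205 [0.4898 0.3441 0.205 ] [ 0.  -0.6 -8.1]
0.18 [0.497  0.3473 0.1984] [-7.5 -7.3 40.9]
```

Something blocks early, most likely the bumpers on the board's top edge. I'll lift and look.

Run:
```python
from h import *
import pickle
p=arm.get_state()["tool_pos"]
arm.servo_line([.48987,.34407,.225],rate=.08); s=arm.get_state();print(s["tool_pos"],s["wrist_force"],s["torque"],s["grip_width"]*95)
arm.servo_line([.49,.30,.225],rate=.1);arm.dwell(.2)
i=snap("d1");t=arm.get_image("scene");pickle.dump((i,t),open("d.pkl","wb"));print(arm.get_state()["tool_pos"])
w=cv2.resize(i["pixels"][40:300,170:430],None,fx=2,fy=2,interpolation=cv2.INTER_CUBIC);x=cv2.resize(t["pixels"][90:220,225:425],None,fx=4,fy=4,interpolation=cv2.INTER_CUBIC)[:, :800]
cv2.imwrite("pics/d1w.png",w[:,:,::-1]);cv2.imwrite("pics/d1s.png",x[:,:,::-1])
```

```text
[0.48929079 0.34383126 0.22356439] [ 0.96300794  0.02652527 -7.61229984] [ 0.22105786 -0.16926655  0.01420092] 9.864018395455567
[0.48993829 0.30038132 0.22496721]
```

View pics/d1w.png

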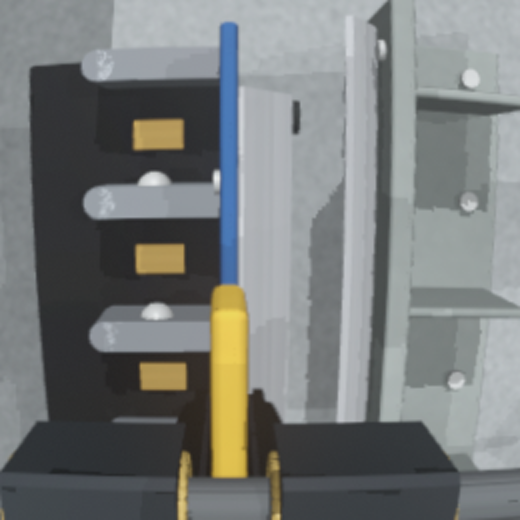

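View pics/d1s.png

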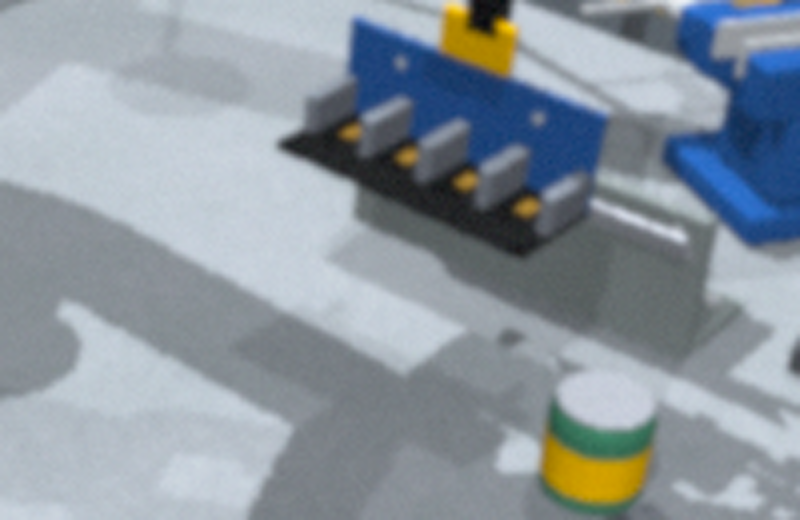

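Run:
```python
from h import *
import pickle
i,t=pickle.load(open("d.pkl","rb"))
z=lambda u,v:(170+u/2,40+v/2)
sx=np.array([-.0686,.9976]);
def s(X): return (X[:2]-[.488,.375])@sx
g=cv2.cvtColor(i["pixels"],cv2.COLOR_RGB2GRAY).astype(int)
for v in (70,100,130,160,190,220): print(v,g[v,335:385].tolist())
for v,h in[(30,.212),(150,.212),(270,.212)]:
  X=onz(i,z(229,v),h,True);print("plate",X,s(X))
for u,v in [(290,95),(291,200)]: X=onz(i,z(u,v),.132+.051,True);print("striptip",X,s(X))
for u,v in [(299,115)]: X=onz(i,z(u,v),.132+.016,True);print("bumper end",X,s(X))
for u,v in [(389,60),(389,100),(389,150),(385,300),(378,420)]: X=onz(i,z(u,v),.121,True);print("board",X,s(X))
for u,v in [(347,60),(348,150),(345,300),(338,420)]: X=onz(i,z(u,v),.113,True);print("cleatL",X,s(X))
for u,v in [(366,60),(367,150),(363,300),(355,420)]: X=onz(i,z(u,v),.113,True);print("cleatR",X,s(X))
print("tool",s(arm.get_state()["tool_pos"]))
```

```text
70 [177, 176, 175, 175, 174, 174, 174, 172, 186, 190, 190, 188, 177, 177, 177, 175, 174, 174, 164, 162, 160, 146, 155, 130, 95, 92, 96, 90, 85, 86, 104, 141, 164, 171, 172, 172, 171, 172, 171, 170, 170, 167, 150, 149, 158, 160, 161, 162, 161, 161]
100 [160, 159, 160, 164, 167, 167, 161, 142, 176, 189, 190, 187, 181, 178, 178, 176, 176, 175, 166, 164, 167, 166, 162, 134, 89, 75, 77, 83, 83, 85, 102, 140, 163, 173, 174, 173, 173, 173, 173, 172, 171, 166, 147, 123, 116, 115, 114, 114, 113, 111]
130 [165, 164, 164, 163, 162, 157, 128, 147, 188, 191, 191, 187, 179, 179, 178, 177, 177, 176, 168, 167, 168, 167, 159, 101, 77, 78, 83, 85, 85, 90, 123, 154, 171, 175, 175, 176, 175, 174, 174, 173, 173, 161, 127, 120, 121, 121, 121, 121, 121, 121]
160 [118, 115, 113, 112, 114, 116, 134, 171, 191, 193, 189, 183, 179, 179, 177, 176, 176, 169, 166, 168, 167, 161, 112, 80, 76, 75, 76, 76, 79, 105, 136, 157, 164, 165, 165, 165, 165, 164, 165, 164, 161, 153, 156, 161, 161, 160, 161, 160, 159, 159]
190 [117, 116, 116, 116, 117, 129, 184, 194, 194, 193, 180, 178, 179, 177, 177, 175, 167, 166, 168, 165, 
[... 919 characters left out ...]
8 0.36801307 0.121     ] -0.0011193179416732737
board [0.47238602 0.37329124 0.121     ] -0.0006335413652819328
board [0.53255237 0.377917   0.121     ] -0.0001462914411125082
cleatL [0.36186026 0.34691722 0.113     ] -0.019362196702874472
cleatL [0.40441295 0.35044359 0.113     ] -0.01876339921207435
cleatL [0.4753521 0.3556946 0.113    ] -0.01839142498683704
cleatL [0.53669211 0.35937945 0.113     ] -0.01892333879547384
cleatR [0.36073861 0.35587302 0.113     ] -0.01035094452823898
cleatR [0.4034541 0.3594341 0.113    ] -0.00972869659694864
cleatR [0.47468258 0.36450009 0.113     ] -0.00956113521047599
cleatR [0.53623731 0.36814195 0.113     ] -0.010150666287711139
tool -0.0745725590309029
```

Geometry confirms: board ≈0.6 mm nearer than assumed and slope ≈0.0725, so the bumpers caught on the top edge. I'll retry 3.5 mm before the board in finer steps.

```bash
cat > lower.py <<'E'
from h import *
import sys
off=float(sys.argv[1]); m=.0725
sx=np.array([-m,1])/np.hypot(1,m)
tab=np.array([.488,.3744])+sx*(-.029+off)
arm.servo_line([*tab,.225],down(np.pi+m),rate=.1); arm.dwell(.3)
f0=arm.get_state()["wrist_force"]; z=.225
while z>.149:
    z-=.003; arm.servo_line([*tab,z],rate=.05); arm.dwell(.05); s=arm.get_state(); f=s["wrist_force"]-f0
    if np.abs(f).max()>2: print(round(z,4),(s["tool_pos"]-[*tab,z]).round(4),f.round(1))
    if np.abs(f).max()>9: break
print("end",z,s["tool_pos"],s["torque"],s["time_s"])
E
python3 lower.py -.0035
```

```text
0.198 [-0.0003  0.0001  0.0019] [-5.9 -1.9  8. ]
0.195 [-0.0004  0.0003  0.0043] [-9.2 -3.7 16. ]
end 0.19499999999999998 [0.48994177 0.34228189 0.1993048 ] [-0.60078977  1.2902187  -0.02991212] 18.65
```

```bash
sed -i 's/z>.149/z>float(sys.argv[2])/' lower.py
python3 - <<'E'
from h import *
p=arm.get_state()["tool_pos"]; arm.servo_line([p[0],p[1],.225],rate=.1)
E
python3 lower.py -.009 .178
python3 - <<'E'
from h import *
i=arm.get_image("top");j=arm.get_image("scene")
a=cv2.resize(i["pixels"][100:340,40:240],None,fx=2.4,fy=2.4,interpolation=cv2.INTER_CUBIC);b=cv2.resize(j["pixels"][80:224,300:430],None,fx=4,fy=4)[:576,:310]
cv2.imwrite("pics/e.png",cv2.hconcat([a,b])[:,:,::-1])
E
```

```text
0.198 [-0.0001  0.0002  0.0016] [-5.5 -1.4  8.5]
0.195 [-0.0001  0.0002  0.004 ] [-9.  -3.8 17.1]
end 0.19499999999999998 [0.49069539 0.33674232 0.19902649] [-0.56580842  1.37696885 -0.11011323] 22.65
```

View pics/e.png

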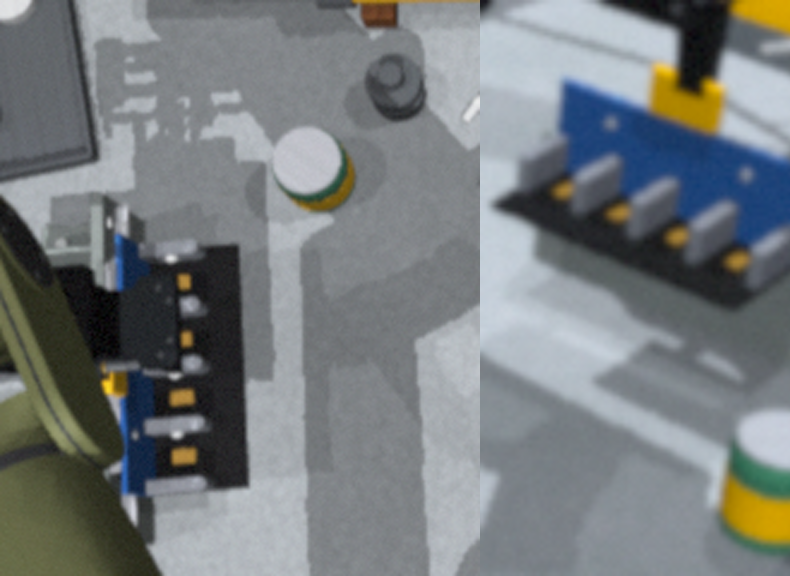

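The contact stays at the same height whatever the depth, so it isn't the bumpers. I'll locate what else is tall near the arm (vise, pole).

Run:
```python
from h import *
import pickle
s=arm.get_state();print(s["q"].round(3),s["joint_efforts"].round(2),s["wrist_force"],s["torque"])
p=s["tool_pos"]; arm.servo_line([p[0],p[1],.215],rate=.1);arm.dwell(.2);s=arm.get_state();print(s["q"].round(3),s["joint_efforts"].round(2),s["wrist_force"],s["torque"])
a=pickle.load(open("a.pkl","rb"));b=pickle.load(open("b.pkl","rb"))["b2"];c=pickle.load(open("c.pkl","rb"))
print("pole base",onz(a["scene"],(290,77),0))
print("vise near corner",tri((b,(485,225),True),(c,(443,268),True)))
print("vise corner2",tri((b,(520,155),True),(c,(510,180),True)))
c0=ray(b,(300,200),True)[0];print("cams",c0,ray(c,(300,200),True)[0])
w=arm.get_image("scene")
cv2.imwrite("pics/f.png",cv2.resize(w["pixels"][0:200,120:460],None,fx=2.35,fy=2.35,interpolation=cv2.INTER_CUBIC)[:,:,::-1])
```

```text
[ 5.110e-01  1.000e-03  1.774e+00  0.000e+00  1.366e+00 -1.132e+00] [-9.900e-01 -3.013e+01 -3.453e+01 -2.100e-01 -2.570e+00 -3.000e-02] [-9.50476094 -3.25748222  9.70056366] [-0.57050668  1.36424222 -0.02007096]
[ 0.511 -0.006  1.757 -0.     1.393 -1.132] [ 0.000e+00 -4.066e+01 -4.095e+01 -3.000e-02  1.600e-01  0.000e+00] [-0.57872982  0.06442666 -7.12436494] [ 0.16483126 -0.19003067 -0.00317391]
pole base [-1.45772242e-01  7.42261163e-01  1.11022302e-16]
vise near corner (array([ 0.61288903,  0.6062849 , -0.02906817]), np.float64(0.010396225018824801))
vise corner2 (array([ 0.46932404,  0.80341913, -0.15543625]), np.float64(0.004973280202180553))
cams [0.42899875 0.18009984 0.5494542 ] [0.41917659 0.3394263  0.39452425]
```

View pics/f.png

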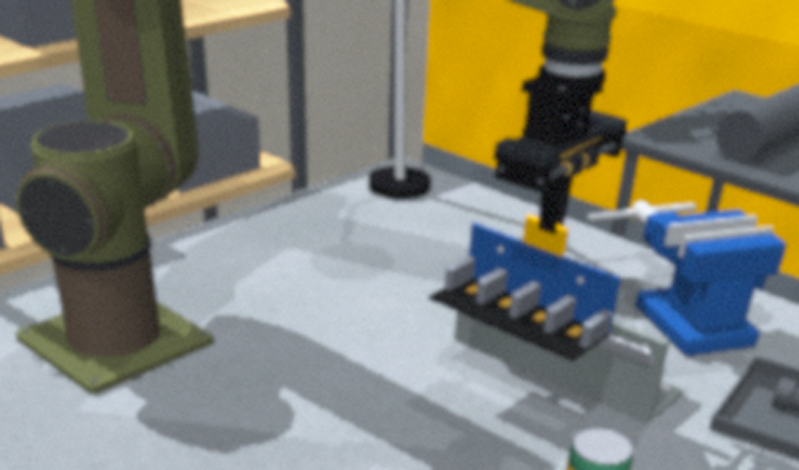

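The cause is clear now. The bumpers, below the strip, land on top of the cleat when I lower from this high. The carrier has to enter from the front with its strip just above the cleat edge and its bumpers below the edge (origin ≈ +13 mm), then go down. First I'll check whether it slipped or rolled in the grip.

Run:
```python
from h import *
import pickle
i,t=pickle.load(open("d.pkl","rb"))
print("near corner tri",tri((i,(284.5,51),True),(t,(312.5,94.5),False)))
yw=.0686; tool=np.array([.48994,.30038,.22497])
for k in(-.11,.11):
  for z in(.206,.209,.212,.215):
    X=[tool[0]+k*np.cos(yw),tool[1]+k*np.sin(yw),z];print(k,z,"scene",proj(t,X).round(1),"wrist",proj(i,X,True).round(1))
# corners floor lip: carrier (-55, +-110, 0)
sx=np.array([-np.sin(yw),np.cos(yw)])
for k in(-.104,.104):
  P=tool[:2]+sx*(-.083)+k*np.array([np.cos(yw),np.sin(yw)]);print("lip",k,proj(t,[*P,.132]).round(1),proj(i,[*P,.132],True).round(1))
```

```text
near corner tri (array([0.37281803, 0.29314567, 0.21501544]), np.float64(0.000766259549922259))
-0.11 0.206 scene [313.9  98.1] wrist [283.5  65.6]
-0.11 0.209 scene [314.   97.2] wrist [283.5  64.8]
-0.11 0.212 scene [314.1  96.2] wrist [283.5  63.9]
-0.11 0.215 scene [314.2  95.3] wrist [283.5  63. ]
0.11 0.206 scene [377.8 121.7] wrist [283.7 358.1]
0.11 0.209 scene [378.  120.7] wrist [283.7 360.5]
0.11 0.212 scene [378.2 119.7] wrist [283.7 362.8]
0.11 0.215 scene [378.4 118.7] wrist [283.7 365.2]
lip -0.104 [296.7 130.5] [189.3  91.2]
lip 0.104 [355.6 155.8] [203. 304.]
```

```bash
cat > hang.py <<'E'
from h import *
m=.0725; sx=np.array([-m,1])/np.hypot(1,m); ax=np.array([1,m])/np.hypot(1,m)
o=down(np.pi+m)
def st(): arm.dwell(.05); s=arm.get_state(); return s,s["wrist_force"]
P=np.array([.497,.19])
arm.servo_line([*P,.215],o,rate=.15); arm.servo_line([*P,.108],rate=.12); s,f0=st(); z=.108
while z>.086:
    z-=.002; arm.servo_line([*P,z],rate=.05); s,f=st()
    if f[2]-f0[2]>4: break
print("down",z,(f-f0).round(1)); arm.grip(.45); arm.dwell(.3)
P=P-.007*ax
p=arm.get_state()["tool_pos"]; arm.servo_line([*P,.12]); arm.servo_line([*P,.093],rate=.08); arm.grip(0); s,f=st(); print(s["grip_width"]*95,f)
arm.servo_line([*P,.161],rate=.1); s,f0=st()
i=snap("g1"); print("lift",f0.round(1),s["torque"].round(2))
B=np.array([.490,.3745])
tgt=lambda off,z:[*(B+sx*(-.029+off)),z]
for off,z in [(-.07,.161),(-.04,.161),(-.03,.161),(-.022,.161),(-.016,.161),(-.011,.161),(-.007,.161),(-.006,.158),(-.005,.156),(-.004,.154),(-.003,.152),(-.0025,.150),(-.002,.149),(-.002,.148)]:
    arm.servo_line(tgt(off,z),rate=.06); s,f=st(); print(off,z,(s["tool_pos"]-tgt(off,z)).round(4)[2],(f-f0).round(1))
    if np.abs(f-f0).max()>8: print("stop"); break
print(s["time_s"])
E
python3 hang.py
```

```text
down 0.08599999999999998 [-6.8 -0.7 14.6]
9.602452006244794 [-0.58740893  0.69301077  1.36642382]
lift [-0.5  0.2 -8.4] [ 0.12 -0.09 -0.03]
-0.07 0.161 -0.0 [-0.3 -0.9  0.6]
-0.04 0.161 -0.0001 [1.3 0.  0.3]
-0.03 0.161 -0.0 [ 1.  -1.9  0.4]
-0.022 0.161 -0.0 [ 0.3 -0.4  0.8]
-0.016 0.161 0.0 [ 0.3 -1.6  0.8]
-0.011 0.161 -0.0 [-0.2 -0.6  0.3]
-0.007 0.161 -0.0001 [0.8 0.5 0.4]
-0.006 0.158 -0.0003 [0.3 0.8 0.4]
-0.005 0.156 -0.0001 [ 0.2 -0.4  1.2]
-0.004 0.154 -0.0001 [ 1.7 -0.6  0.5]
-0.003 0.152 -0.0002 [ 0.6 -1.3  0.5]
-0.0025 0.15 -0.0001 [ 0.9 -0.6  0.6]
-0.002 0.149 0.0005 [ 1.  -0.9  3.3]
-0.002 0.148 0.0013 [-1.4 -1.9 10.6]
stop
38.4583
```

It went in, and the cleat took the weight exactly at home height. Releasing, then a check.

Run:
```python
from h import *
import pickle
p=arm.get_state()["tool_pos"]
arm.grip(.4); arm.dwell(.6); print(arm.get_state()["wrist_force"])
arm.servo_line([p[0],p[1],.25],rate=.15)
arm.movep([.50,.10,.36],down(0)); arm.dwell(.2); i=snap("h1")
arm.movep([.50,-.22,.36],down(0)); arm.dwell(.2); j=snap("h2"); t=arm.get_image("top"); sc=arm.get_image("scene"); pickle.dump((i,j,t,sc),open("hh.pkl","wb"))
a=cv2.resize(i["pixels"][0:260,0:300],(600,520)); cv2.imwrite("pics/h1z.png",a[:,:,::-1])
a=cv2.resize(j["pixels"][20:250,110:410],(780,598),interpolation=cv2.INTER_CUBIC);cv2.imwrite("pics/h2z.png",a[:,:,::-1]);print(arm.get_state()["time_s"])
```

```text
[ 0.45916959 -0.59516983 -0.16528858]
44.7833
```

View pics/h1z.png

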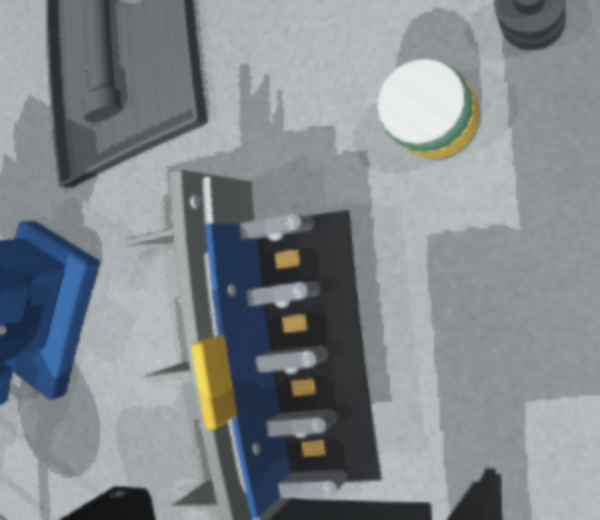

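View pics/h2z.png

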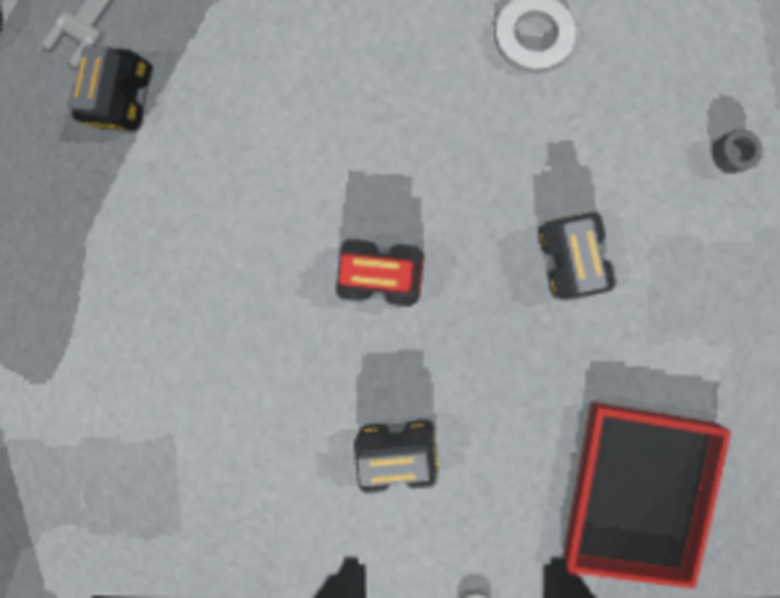

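The carrier hangs home and parallel on the cleat (h1z). All packs stand as before (h2z). Next: automatic rail detection on h2, and a dedicated shot of the bay walls.

```bash
cat >> h.py <<'E'
m=.0725; SX=np.array([-m,1])/np.hypot(1,m); SY=np.array([-1,-m])/np.hypot(1,m); B0=np.array([.490,.3745])
C0=B0-SX*.057   # carrier origin, xy
def cw(x,y,z,c=None): return np.r_[(C0 if c is None else c)+SX*x+SY*y,z+.055]
def rail(i,xy,fish=True,win=.05,zt=.06):
    u,v=proj(i,[*xy,zt],fish); im=i["pixels"]; hs=cv2.cvtColor(im,cv2.COLOR_RGB2HSV)
    k=proj(i,[xy[0]+.03,xy[1],zt],fish); r=int(np.hypot(*(k-[u,v]))/.03*win)
    mk=cv2.inRange(hs,(14,70,150),(30,255,255)); w=np.zeros_like(mk); cv2.circle(w,(int(u),int(v)),r,255,-1); mk&=w
    cs,_=cv2.findContours(mk,cv2.RETR_EXTERNAL,cv2.CHAIN_APPROX_NONE); L=[]
    for c in cs:
        (cx,cy),(a,b),_=cv2.minAreaRect(c)
        if cv2.contourArea(c)>6 and max(a,b)>2.5*min(a,b):
            P=np.array([onz(i,q,zt,fish)[:2] for q in c[:,0,:]]); s=np.linalg.svd(P-P.mean(0),full_matrices=False); d=s[2][0]; t=(P-P.mean(0))@d
            n=np.array([-d[1],d[0]]); ctr=P.mean(0)+d*(t.max()+t.min())/2
            L.append((np.ptp(t),ctr,np.arctan2(d[1],d[0])%np.pi))
    return sorted([l for l in L if l[0]>.015],key=lambda l:np.hypot(*(l[1]-xy)))
E
python3 - <<'E'
from h import *
import pickle
i,j,t,sc=pickle.load(open("hh.pkl","rb"))
for n,p in dict(red=(.572,-.1735),A=(.456,-.182),B=(.579,-.323),C=(.702,.005)).items():
    print(n,[(round(l[0],4),l[1].round(4),round(l[2],3)) for l in rail(j,p)[:4]])
q=cw(-90,0,0)
p=cw(-.09,0,0); arm.movep([p[0],p[1],.25],down(np.pi/2+m)); arm.dwell(.3); w=snap("k1"); pickle.dump(w,open("k.pkl","wb"))
g=cv2.GaussianBlur(w["pixels"],(3,3),0).astype(float); ys=np.arange(-.125,.1251,.0005)
for x in(-.018,-.012):
    uv=np.array([proj(w,cw(x,y,.034),True) for y in ys],np.float32)
    pr=cv2.remap(g.astype(np.float32),uv[None,:,0],uv[None,:,1],cv2.INTER_LINEAR)[0].mean(1); d=np.gradient(pr)
    pk=[k for k in range(2,len(d)-2) if abs(d[k])>4 and abs(d[k])==abs(d[k-4:k+5]).max()]
    print(x,[(round(ys[k]*1000,1),round(d[k],0)) for k in pk])
# depth: plate top front edge z .08, lip x -.055
for y in(-.065,-.05,.05,.065):
    xs=np.arange(-.075,-.035,.0005); uv=np.array([proj(w,cw(x,y,.006),True) for x in xs],np.float32)
    pr=cv2.remap(g.astype(np.float32),uv[None,:,0],uv[None,:,1],cv2.INTER_LINEAR)[0].mean(1); print("lip",y,xs[np.argmin(np.gradient(pr))])
print(arm.get_state()["time_s"])
E
```

```text
red [(np.float64(0.023), array([ 0.5676, -0.1722]), np.float64(1.425)), (np.float64(0.0242), array([ 0.578 , -0.1731]), np.float64(1.468))]
A [(np.float64(0.025), array([ 0.4511, -0.1823]), np.float64(1.658)), (np.float64(0.0235), array([ 0.4612, -0.1817]), np.float64(1.666))]
B [(np.float64(0.025), array([ 0.5849, -0.299 ]), np.float64(0.242)), (np.float64(0.0238), array([ 0.5824, -0.2892]), np.float64(0.246))]
C [(np.float64(0.0236), array([0.7036, 0.0012]), np.float64(2.965))]
-0.018 [(np.float64(-110.5), np.float32(4.0)), (np.float64(-98.5), np.float32(-13.0)), (np.float64(-91.5), np.float32(-9.0)), (np.float64(-58.5), np.float32(21.0)), (np.float64(-46.5), np.float32(-12.0)), (np.float64(-43.0), np.float32(-8.0)), (np.float64(-6.5), np.float32(24.0)), (np.float64(5.5), np.float32(-21.0)), (np.float64(45.0), np.float32(18.0)), (np.float64(58.0), np.float32(-23.0)), (np.float64(97.5), np.float32(17.0))]
-0.012 [(np.float64(-111.0), np.float32(4.0)), (np.float64(-98.5), np.float32(-10.0)), (np.float64(-91.5), np.float32(-8.0)), (np.float64(-59.0), np.float32(19.0)), (np.float64(-46.0), np.float32(-10.0)), (np.float64(-43.0), np.float32(-9.0)), (np.float64(-6.5), np.float32(18.0)), (np.float64(5.5), np.float32(-18.0)), (np.float64(46.0), np.float32(17.0)), (np.float64(58.0), np.float32(-18.0)), (np.float64(97.0), np.float32(16.0))]
lip -0.065 -0.05499999999999998
lip -0.05 -0.05399999999999998
lip 0.05 -0.05399999999999998
lip 0.065 -0.05349999999999998
46.8167
```

View pics/k1.png

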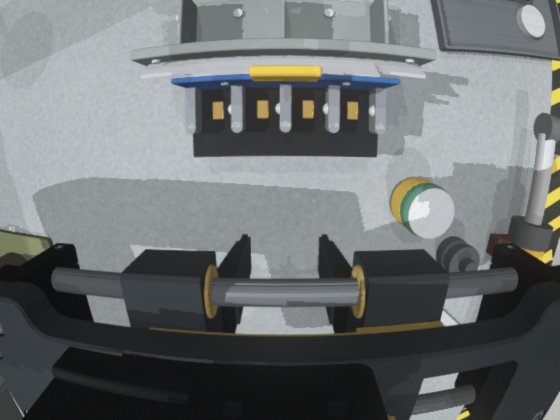

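k1: walls and lip fit the carrier model within 0.5 mm. Pack B has been knocked about 3 cm since b1, so I'll re-measure each pack just before its grasp. Now pack A goes into bay 3.

```bash
cat >> h.py <<'E'
C0=C0+SX*.0004-SY*.0004
GZ=.0465
def look(xy,a,n=2):
    d=np.array([np.cos(a),np.sin(a)])
    arm.movep([*(np.array(xy)-.09*d),.22],down(a)); arm.dwell(.25); i=arm.get_image("wrist")
    L=rail(i,xy); print("rail",[(round(float(l[0]),4),l[1].round(4),round(float(l[2]),3)) for l in L[:4]])
    if len(L)<2: return None
    P,Q=L[0],L[1]; gap=np.hypot(*(P[1]-Q[1])); am=np.angle(np.exp(2j*P[2])+np.exp(2j*Q[2]))/2
    print("gap",gap); c=(P[1]+Q[1])/2
    return c,(am+np.pi/2-a)%np.pi-np.pi/2+a
def pick(xy,a):
    arm.grip(.5); r=look(xy,a)
    if r is None: raise SystemExit("no rail")
    c,a=r; print("pick",c,a)
    arm.movep([*c,.13],down(a)); arm.servo_line([*c,GZ],rate=.12); arm.dwell(.1); f=arm.get_state()["wrist_force"]; arm.grip(0); s=arm.get_state(); print("w",s["grip_width"]*95,"f",f.round(1))
    arm.servo_line([*c,.2],rate=.2); print("lifted",arm.get_state()["wrist_force"].round(1),arm.get_state()["grip_width"]*95)
def insert(y):
    o=down(np.pi/2+m); z=.055+.006+GZ+.0025
    p=cw(-.12,y,0); arm.movep([p[0],p[1],.2],o); arm.servo_line([p[0],p[1],z],rate=.15); arm.dwell(.2); f0=arm.get_state()["wrist_force"]
    for x in(-.06,-.05,-.045,-.04,-.035,-.03,-.025,-.02,-.015,-.01,-.006,-.003,0,.002,.004):
        p=cw(x,y,0); arm.servo_line([p[0],p[1],z],rate=.08); arm.dwell(.05); s=arm.get_state(); f=s["wrist_force"]-f0
        e=s["tool_pos"][:2]-C0; print(x,"x,y in carrier",(e@SX).round(4),(e@SY-y).round(4),"F along x,y,z",(f[:2]@SX).round(1),(f[:2]@SY).round(1),f[2].round(1))
        if abs(f[:2]@SX)>32 or abs(f[:2]@SY)>20 or abs(f[2])>25: print("STOP"); return False
    return True
E
python3 - <<'E'
from h import *
pick((.4562,-.182),1.662)
insert(.078); print(arm.get_state()["time_s"],arm.get_state()["grip_width"]*95)
E
```

```text
rail [(0.0248, array([ 0.4515, -0.1824]), 1.662), (0.0248, array([ 0.461 , -0.1815]), 1.663)]
gap 0.009582294935334705
pick [ 0.45622673 -0.18191521] 1.6627922714741028
w 0.2487874894309478 f [-0.2 -0.2  0.1]
lifted [-0.1  0.5 -0. ] 0.2177196460094562
-0.06 x,y in carrier -0.0603 0.0001 F along x,y,z -0.8 -0.4 0.1
-0.05 x,y in carrier -0.0499 -0.0 F along x,y,z -0.1 1.0 0.6
-0.045 x,y in carrier -0.0449 -0.0 F along x,y,z -1.0 0.9 0.2
-0.04 x,y in carrier -0.0399 0.0 F along x,y,z -0.4 0.4 0.4
-0.035 x,y in carrier -0.0349 0.0 F along x,y,z 0.4 -0.0 -0.5
-0.03 x,y in carrier -0.0299 0.0 F along x,y,z 1.2 0.1 -0.3
-0.025 x,y in carrier -0.0249 0.0 F along x,y,z -0.1 1.2 1.1
-0.02 x,y in carrier -0.0199 0.0 F along x,y,z -0.2 0.5 -0.0
-0.015 x,y in carrier -0.0149 0.0 F along x,y,z 0.8 -0.0 0.6
-0.01 x,y in carrier -0.0099 0.0 F along x,y,z 0.5 0.8 0.3
-0.006 x,y in carrier -0.0059 0.0 F along x,y,z 0.6 0.5 0.1
-0.003 x,y in carrier -0.0029 -0.0 F along x,y,z -0.8 1.4 -0.5
0 x,y in carrier 0.0001 0.0 F along x,y,z 1.1 1.2 0.7
0.002 x,y in carrier 0.002 -0.0 F along x,y,z -0.0 0.6 -0.6
0.004 x,y in carrier 0.004 -0.0 F along x,y,z -0.2 0.7 0.4
60.275 0.16655525495773407
```

The jaws closed on nothing. I'll back out upward and look at A again.

Run:
```python
from h import *
p=arm.get_state()["tool_pos"]; q=cw(-.12,.078,0); arm.servo_line([q[0],q[1],p[2]],rate=.2); arm.servo_line([q[0],q[1],.22],rate=.2)
arm.grip(.5); arm.movep([.456,-.27,.22],down(1.6627)); arm.dwell(.2); i=snap("m1"); print(proj(i,(.456,-.182,.06),True))
for l in rail(i,(.456,-.182),win=.09): print(l)
j=arm.get_image("top"); a=cv2.resize(i["pixels"][0:300],(560,300)); b=j["pixels"][120:340,220:500]; b=cv2.resize(b,(560,440)); cv2.imwrite("pics/m1z.png",cv2.resize(cv2.vconcat([a,b]),(448,592))[:,:,::-1])
```

```text
[292.0783286 110.9856777]
(np.float64(0.02479068138832688), array([ 0.45160142, -0.18188012]), np.float64(1.664359689420058))
(np.float64(0.024823797790448493), array([ 0.46117006, -0.18093675]), np.float64(1.660921294133154))
```

View pics/m1z.png

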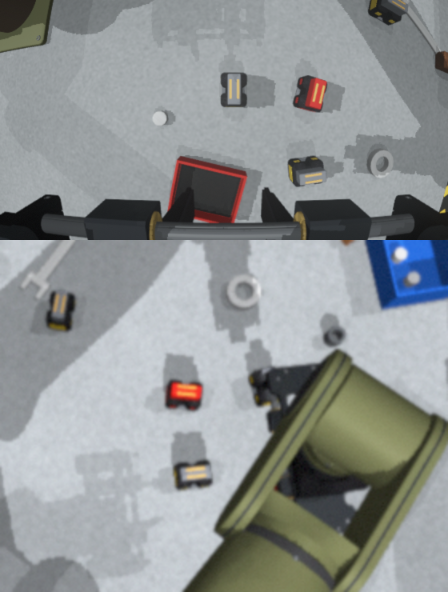

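A hasn't moved at all, so the fingers must have closed above or clear of it. I'll step through the descent with readings.

Run:
```python
from h import *
c=[.4563,-.1816]
arm.movep([*c,.13],down(1.6627)); 
for z in(.08,.06,.05,.0465):
    arm.servo_line([*c,z],rate=.1); s=arm.get_state(); print(z,s["tool_pos"].round(4),Ro.from_quat(s["ee_rot"]).as_matrix().round(3).tolist(),s["wrist_force"].round(1),s["grip_width"]*95)
for g in(.35,.25,.2,.15,.1):
    arm.grip(g); s=arm.get_state(); print(g*95,s["grip_width"]*95,s["wrist_force"].round(1))
    if s["grip_width"]>g+.02: break
i=arm.get_image("wrist"); cv2.imwrite("pics/n1.png",cv2.resize(i["pixels"],None,fx=1.4,fy=1.4)[:,:,::-1])
```

```text
0.08 [ 0.4568 -0.1822  0.0806] [[-0.091, 0.996, 0.001], [0.996, 0.091, -0.0], [-0.001, 0.001, -1.0]] [-0.2  0.6 -0.6] 47.35766058504209
0.06 [ 0.4561 -0.1815  0.0599] [[-0.092, 0.996, -0.001], [0.996, 0.092, 0.0], [0.0, -0.001, -1.0]] [ 1.   0.1 -0.2] 47.54544685521476
0.05 [ 0.456  -0.1814  0.0499] [[-0.092, 0.996, -0.001], [0.996, 0.092, 0.0], [0.0, -0.001, -1.0]] [ 0.8 -0.3  0.3] 47.445939997597236
0.0465 [ 0.4563 -0.1816  0.0466] [[-0.092, 0.996, -0.0], [0.996, 0.092, 0.0], [0.0, -0.0, -1.0]] [ 0.6 -0.2 -0.8] 47.379255945972524
33.25 33.026176794154445 [-0.4 -0.2  0.8]
23.75 23.965123521399303 [-0.3  0.2  0.4]
19.0 19.100541883432285 [-0.4 -0.3  0.7]
14.25 14.399489793184479 [ 0.5  0.  -0.7]
9.5 9.300586985666323 [0.5 0.4 0.5]
```

View pics/n1.png

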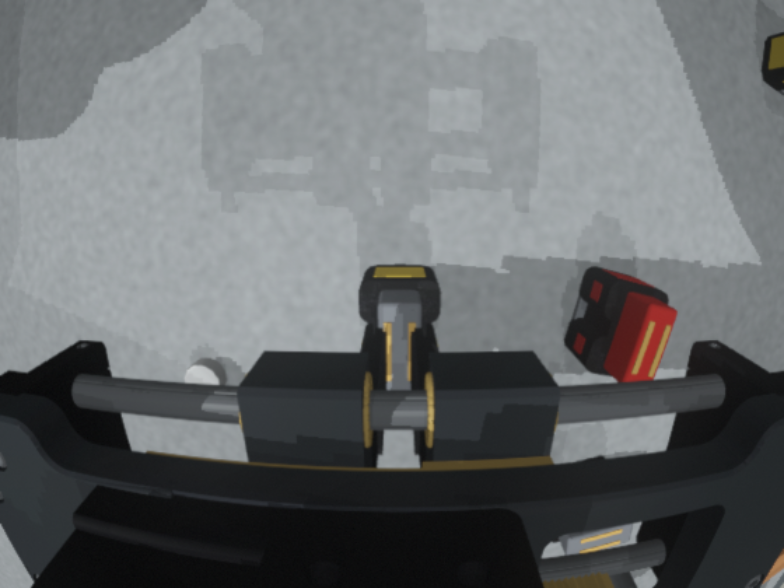

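In n1 the fingers sit over the rail's edges, seemingly above it, although the stated geometry says they should overlap it by 21 mm. I'll feel downwards for the real tip height.

Run:
```python
from h import *
c=[.4563,-.1816]; z=.0465
s=arm.get_state(); f0=s["wrist_force"]; print(s["grip_width"]*95)
while z>.02:
    z-=.002; arm.servo_line([*c,z],rate=.04); arm.dwell(.05); s=arm.get_state(); f=s["wrist_force"]-f0; print(round(z,4),s["tool_pos"][2].round(4),f.round(1),s["grip_width"]*95)
    if np.abs(f).max()>4: break
print(s["time_s"])
```

```text
9.629040832743778
0.0445 0.0444 [-0.5  0.5  0.6] 9.516638495438047
0.0425 0.0424 [1.1 0.1 0.1] 9.755427327833656
0.0405 0.0416 [-1.4  0.9  4.9] 9.475272527700037
69.7583
```

Run:
```python
from h import *
c=[.4563,-.1816]
arm.servo_line([*c,.06],rate=.1); arm.grip(.32); z=.05
s=arm.get_state(); f0=s["wrist_force"]
arm.servo_line([*c,z],rate=.1)
while z>.0205:
    z-=.0025; arm.servo_line([*c,z],rate=.05); arm.dwell(.05); s=arm.get_state(); f=s["wrist_force"]-f0
    if np.abs(f).max()>4: print("contact",z,f);break
z=s["tool_pos"][2]
print(z,f.round(1)); arm.servo_line([*c,max(z+.002,.0205)],rate=.05)
arm.grip(0); s=arm.get_state(); print("grip",s["grip_width"]*95,s["tool_pos"],s["time_s"])
```

```text
0.01984832373313846 [-0.4 -1.   1.2]
grip 17.493351046692617 [ 0.45635046 -0.18158988  0.02183465] 75.1833
```

Confirmed: the real fingertips are about 18 mm short of the TCP. The pack is now gripped properly (17.5 mm). The gripper's body may therefore sit lower over the hand tab than stated, so I'll insert gripped only part-way and push home from behind with closed fingers.

```bash
cat >> h.py <<'E'
GZ=.0218
def insert(y):
    o=down(np.pi/2+m); z=.061+GZ+.0025
    p=cw(-.12,y,0); arm.movep([p[0],p[1],.2],o); arm.servo_line([p[0],p[1],z],rate=.15); arm.dwell(.2); f0=arm.get_state()["wrist_force"]
    for x in(-.06,-.05,-.045,-.04,-.035,-.03,-.025,-.02,-.016):
        p=cw(x,y,0); arm.servo_line([p[0],p[1],z],rate=.08); arm.dwell(.05); s=arm.get_state(); f=s["wrist_force"]-f0
        e=s["tool_pos"][:2]-C0; print(x,"pos",(e@SX).round(4),(e@SY-y).round(4),"F",(f[:2]@SX).round(1),(f[:2]@SY).round(1),f[2].round(1))
        if abs(f[:2]@SX)>28 or abs(f[:2]@SY)>15 or abs(f[2])>20: print("STOP"); return False
    return True
def push(y):
    arm.grip(.32); p=arm.get_state()["tool_pos"]; arm.servo_line([p[0],p[1],.14],rate=.15)
    p=cw(-.075,y,0); arm.servo_line([p[0],p[1],.14],rate=.15); arm.grip(0); arm.servo_line([p[0],p[1],.0595],rate=.15); arm.dwell(.2)
    f0=arm.get_state()["wrist_force"]; x=-.058
    while x<-.028:
        x+=.002 if x<-.0401 else .001
        p=cw(x,y,0); arm.servo_line([p[0],p[1],.0595],rate=.06); s=arm.get_state(); f=s["wrist_force"]-f0; e=s["tool_pos"][:2]-C0
        if abs(f[:2]@SX)>1.5: print("push",round(x,4),"pos",(e@SX).round(4),"F",(f[:2]@SX).round(1),(f[:2]@SY).round(1),f[2].round(1))
        if abs(f[:2]@SX)>24: break
    p=cw(-.09,y,0); arm.servo_line([p[0],p[1],.0595],rate=.2); arm.servo_line([p[0],p[1],.2],rate=.25); print("t",arm.get_state()["time_s"])
E
python3 - <<'E'
from h import *
c=arm.get_state()["tool_pos"]; arm.servo_line([c[0],c[1],.2],rate=.2); s=arm.get_state(); print("lifted",s["wrist_force"].round(1),s["grip_width"]*95)
if insert(.078): push(.078)
E
```

```text
lifted [ 0.4  0.2 -1.6] 17.998185841642883
-0.06 pos -0.0603 0.0001 F -0.2 0.0 -0.3
-0.05 pos -0.0499 0.0 F -0.0 0.6 0.6
-0.045 pos -0.0449 -0.0 F 0.3 0.3 0.8
-0.04 pos -0.0399 0.0 F -0.5 1.0 0.7
-0.035 pos -0.0349 0.0 F -0.2 0.2 -0.4
-0.03 pos -0.0299 0.0 F -0.2 -0.2 0.2
-0.025 pos -0.0251 0.0006 F -2.2 2.7 -0.0
-0.02 pos -0.0204 0.0006 F -3.0 2.7 -0.8
-0.016 pos -0.0156 -0.0 F -0.1 0.5 -3.0
push -0.052 pos -0.0524 F -2.7 -0.9 -0.5
push -0.05 pos -0.0505 F -4.1 -2.5 0.3
push -0.048 pos -0.0487 F -4.6 -0.9 0.3
push -0.046 pos -0.0468 F -4.9 -2.8 -0.3
push -0.044 pos -0.0446 F -5.4 -2.2 0.9
push -0.042 pos -0.042 F -2.3 -2.2 -0.4
push -0.035 pos -0.0361 F -4.6 0.8 1.1
push -0.034 pos -0.036 F -8.4 0.2 1.4
push -0.033 pos -0.036 F -11.4 0.4 4.0
push -0.032 pos -0.0359 F -15.2 0.9 3.5
push -0.031 pos -0.0359 F -18.5 0.5 6.1
push -0.03 pos -0.0359 F -22.6 1.5 7.1
push -0.029 pos -0.036 F -25.7 1.6 8.9
t 91.65
```

Force drop at −44 mm and a hard stop at −36 mm: the pack clicked home. Next C → bay 0, then B → bay 1.

Run:
```python
from h import *
pick((.7036,.002),2.965-np.pi)
s=arm.get_state()
if s["grip_width"]*95>15 and insert(-.078): push(-.078)
```

```text
rail [(0.0248, array([7.024e-01, 5.000e-04]), 2.962), (0.0248, array([0.7042, 0.0107]), 2.94)]
gap 0.010334883120992636
pick [0.70330203 0.00557885] -0.19100226605606396
w 17.837108984916934 f [0.2 0.3 0.9]
lifted [-0.1 -0.3 -3. ] 17.669733534687186
-0.06 pos -0.0603 0.0 F 0.6 -1.1 -0.2
-0.05 pos -0.0499 -0.0 F 0.6 -0.3 -0.2
-0.045 pos -0.0449 0.0 F 2.0 -0.7 -1.2
-0.04 pos -0.0398 -0.0001 F 1.5 -0.7 -0.5
-0.035 pos -0.0348 -0.0001 F 1.5 -0.7 -0.4
-0.03 pos -0.0298 -0.0 F 1.3 -1.5 -1.0
-0.025 pos -0.0255 -0.0 F -1.9 -2.3 -0.5
-0.02 pos -0.0207 -0.0 F -3.3 -2.1 -1.4
-0.016 pos -0.0161 0.0 F -2.1 -1.7 -1.1
push -0.052 pos -0.0523 F -1.8 -1.5 0.5
push -0.05 pos -0.0504 F -3.7 -0.9 -0.2
push -0.048 pos -0.0485 F -4.7 -0.6 0.8
push -0.046 pos -0.0465 F -5.6 -1.5 -0.0
push -0.044 pos -0.0444 F -5.0 -2.9 -0.1
push -0.042 pos -0.0418 F -3.4 -1.9 -0.3
push -0.037 pos -0.0369 F -1.5 0.5 -0.1
push -0.036 pos -0.0364 F -3.2 1.2 -0.8
push -0.035 pos -0.0363 F -5.5 0.3 0.7
push -0.034 pos -0.0362 F -8.7 1.2 1.8
push -0.033 pos -0.0362 F -11.0 0.8 1.3
push -0.032 pos -0.0362 F -13.6 1.4 3.2
push -0.031 pos -0.0362 F -17.3 2.2 2.6
push -0.03 pos -0.0362 F -19.9 1.4 5.1
push -0.029 pos -0.0362 F -23.2 2.1 4.2
push -0.028 pos -0.0362 F -26.1 2.5 5.9
t 113.1333
```

```bash
sed -i 's/abs(f\[:2\]@SX)>24: break/abs(f[:2]@SX)>16: break/' h.py
python3 - <<'E'
from h import *
pick((.5836,-.294),.244)
s=arm.get_state()
if s["grip_width"]*95>15 and insert(-.026): push(-.026)
E
```

```text
rail [(0.0248, array([ 0.5825, -0.2895]), 0.249), (0.0248, array([ 0.5849, -0.2988]), 0.241)]
gap 0.009580205636181605
pick [ 0.58370169 -0.29412777] 0.24485853294808857
w 17.712873347175858 f [-0.1 -0.5  0.4]
lifted [-0.2  0.1 -2.3] 17.850286591629484
-0.06 pos -0.0603 0.0 F -0.0 0.0 -0.9
-0.05 pos -0.0499 -0.0 F -1.5 0.3 -1.1
-0.045 pos -0.0449 0.0 F 0.6 0.1 -0.9
-0.04 pos -0.0398 -0.0 F 0.1 0.4 -0.6
-0.035 pos -0.0348 -0.0 F 0.5 -0.2 0.0
-0.03 pos -0.0298 -0.0 F -0.0 0.3 -0.2
-0.025 pos -0.0253 0.0 F -1.7 -1.1 -0.0
-0.02 pos -0.0206 0.0 F -4.9 -1.2 -1.2
-0.016 pos -0.0158 0.0 F -2.4 -1.4 -1.5
push -0.05 pos -0.0504 F -2.3 -1.4 -0.2
push -0.048 pos -0.0486 F -4.2 -1.6 -0.3
push -0.046 pos -0.0465 F -3.8 -1.3 -0.3
push -0.044 pos -0.0447 F -4.0 -2.2 -1.0
push -0.042 pos -0.042 F -1.9 -1.6 -0.6
push -0.035 pos -0.0362 F -4.7 0.8 -0.1
push -0.034 pos -0.0362 F -8.1 0.5 1.6
push -0.033 pos -0.0361 F -10.6 0.7 2.7
push -0.032 pos -0.0361 F -13.8 1.1 2.7
push -0.031 pos -0.0361 F -16.4 2.5 3.7
t 135.0417
```

Run:
```python
from h import *
import pickle
pick((.5728,-.1727),1.447)
s=arm.get_state()
if s["grip_width"]*95<15: raise SystemExit
T=[.4286,-.346]; o=down(-.11)
arm.movep([*T,.2],o); arm.servo_line([*T,GZ+.012],rate=.15); arm.servo_line([*T,GZ+.0055],rate=.05); arm.dwell(.1); print(arm.get_state()["wrist_force"])
arm.grip(.4); arm.servo_line([*T,.25],rate=.2)
arm.movep([.34,-.335,.3],down(-.11)); arm.dwell(.3); i=snap("q1"); L=rail(i,T,zt=.064); print([(l[1].round(4),round(float(l[2]),3)) for l in L[:2]])
hs=cv2.cvtColor(i["pixels"],cv2.COLOR_RGB2HSV); 
p=cw(-.09,0,0); arm.movep([p[0],p[1],.25],down(np.pi/2+m)); arm.dwell(.3); w=snap("q2"); pickle.dump((i,w),open("q.pkl","wb"))
for b,y in((0,-.078),(1,-.026),(3,.078)):
    for l in rail(w,cw(0,y,0)[:2],zt=.121,win=.03)[:2]: e=l[1]-C0; print("bay",b,"strip x,y err mm",(e@SX*1e3).round(1),(e@SY*1e3-y*1e3).round(1),"ang",round(float(l[2]-np.pi/2-m),3))
g=cv2.GaussianBlur(w["pixels"],(3,3),0).astype(np.float32)
for y in(-.065,.05,.065):
    xs=np.arange(-.075,-.035,.0005); uv=np.array([proj(w,cw(x,y,.006),True) for x in xs],np.float32)
    pr=cv2.remap(g,uv[None,:,0],uv[None,:,1],cv2.INTER_LINEAR)[0].mean(1); print("lip",y,xs[np.argmin(np.gradient(pr))])
s=arm.get_state();print(s["time_s"],s["grip_width"])
```

```text
rail [(0.0248, array([ 0.5778, -0.1731]), 1.437), (0.0248, array([ 0.5678, -0.1719]), 1.447)]
gap 0.010133339306664397
pick [ 0.57279777 -0.17249872] 1.441924019503039
w 18.042319385272137 f [-0.   0.2 -0.4]
lifted [ 0.3  0.8 -3. ] 18.252682660717003
[-0.5005557  -0.64758202 -2.2864868 ]
[(array([ 0.4271, -0.3508]), 3.033), (array([ 0.4282, -0.3407]), 3.016)]
bay 0 strip x,y err mm 2.1 -4.7 ang -0.004
bay 0 strip x,y err mm 2.1 4.9 ang 0.008
bay 1 strip x,y err mm 2.2 -4.5 ang 0.013
bay 1 strip x,y err mm 2.5 5.3 ang 0.001
bay 3 strip x,y err mm 2.3 -4.7 ang -0.014
bay 3 strip x,y err mm 2.3 5.5 ang -0.012
lip -0.065 -0.05499999999999998
lip 0.05 -0.05499999999999998
lip 0.065 -0.05499999999999998
149.3167 0.40171374066018095
```

All three good packs are at their hard stops, the lip line is unchanged, and the red pack is centred in the tray. Handing in.

Run:
```python
from h import *
arm.dwell(.3); print(arm.get_state()["wrist_force"].round(1)); print(arm.hand_in()); print(arm.get_state()["time_s"])
```

```text
[ 0.8 -0.1  0.5]
the job is handed in; nothing more can be done
None
the job is handed in; nothing more can be done
```

The job is handed in at about 150 s of the 210 s allowed. The carrier hangs on the cleat, the three good packs present are clicked into bays 0, 1 and 3, and the faulty pack stands in the red tray.

**What the last checks showed**
- **Carrier:** at the final look its front lip was within 0.5 mm of the home position. The wall edges were also within about 0.5 mm when I measured them right after hanging it.
- **Good packs:** each push showed the ball resistance drop, then a hard stop within 0.3 mm of the same depth. The ball values themselves can't be read.
- **Faulty pack:** it measured within about 1 mm of the tray centre and stood upright.

**What went wrong or disagreed**
- **First hanging attempts:** three attempts to lower the carrier from high up put its bumpers on top of the cleat. The first pressed with a peak of about 49 N (measured at the wrist, through the held carrier). I set the carrier down, regripped it and brought it in from the front under the cleat edge, which worked.
- **Fingertip reach:** contact tests put the real fingertips about 18 mm short of the TCP, not 8 mm ahead of it as stated. The first grasp of a pack therefore closed on nothing, and I corrected the height after that.
- **Rail positions:** the final image put all three rails 2.2 mm too deep. That is more than the back plate allows, so I took it as camera calibration error.
- **Knocked pack:** one good pack had been knocked about 3 cm during the run. I re-measured it before grasping.
- **Bystanders:** I didn't re-measure the other things on the bench at the end, and none was knowingly touched.

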